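# Load the angle bracket into the tilted drill jig and lock it in

### The job

Load the angle bracket into the tilted drill jig: draw back the lock bar, swing the strap up, and lay the bracket flat on the two rails with its wall uphill, pushed right home against the two lower pins and the side pin. Then swing the strap fully down over its foot, slide the lock bar fully back over the strap's end and let go. Leave the other parts on the bench where they lie.

Things in the scene. Friction and masses are not known exactly. Their poses are not given: they have to be found in the camera images.
- bracket: loose milled aluminium angle bracket, 0.14 kg, standing on its foot on the bench. Origin: centre of the foot's underside. Foot 45 (x) x 70 (y) x 8 mm; an upright wall 8 mm thick stands along the foot's whole +x edge (x = 14 to 22 mm, y = -35 to 35 mm, up to z = 48 mm).
- bracket_wall (a point): point on the bracket in the middle of its wall, 30 mm above the underside (bracket frame x = 18, y = 0, z = 30 mm); axes as the bracket's.
- seat (a point): where the bracket's origin and axes lie when it is home in the drill jig, about 90 mm above the bench. The point slopes with the table: x uphill, y left along the tilt axis, z square off the table; z = 0 is the rails' top. Two rails 8 mm wide, 45 mm long along x, at y = -26 and 26 mm, stand 6 mm above a steel table (x = -47 to 65, y = -75 to 89 mm). Seat frame = this frame.
- lower_pin (a point): axis of one of two equal lower pins, at rail height; seat frame x = -26.5, y = -20 mm; the other is at y = +20 mm. Upright, 8 mm in diameter, 6 mm higher than the rails; the foot's lower (-x) edge butts against both. The bracket may or may not slide down by itself, as friction varies.
- side_pin (a point): axis of the side pin, at rail height; seat frame x = 8, y = 39 mm; 8 mm in diameter, 6 mm higher than the rails; the foot's left (+y) end butts against it.
- stop_pins: the three fixed pins (two lower, one side) taken as one part; origin and axes as the seat's. A bracket laid down loosely does not press on them by itself; pushing it home with a few newtons does.
- tilt_table (a joint): slope of the jig's table in rad (0 = level; the -x side is the low one), about 0.2 to 0.42, different each time. Clamped tight: it does not move under the work.
- strap (a joint): swing of the hinged steel strap, rad: 0 = down over the seat, 1.57 = square off the table, 1.85 = fully open. The free end rises from the -y side and goes over to +y. Stiff hinge: it stays where left; 2 to 4 N at the knob move it. 24 mm wide (seat x = -18 to 6), 10 mm thick, underside at z = 8.5 mm when down, 0.5 mm over a seated foot. It cannot rise while the lock bar is over its tongue.
- strap_hinge (a point): centre of the strap's hinge pin, which lies along the seat's x; seat frame x = -6, y = 72, z = 13.5 mm. Its block spans x = -30 to 18, y = 60 to 84 mm, up to z = 20 mm.
- strap_knob (a point): centre of the black ball knob, 24 mm in diameter, on the strap's free end: seat frame x = -6, y = -92, z = 13.5 mm when down, 164 mm from the hinge pin. A stem 8 mm thick, 23 mm from the tongue's end to the knob's centre, carries it. Axes turn with the strap. Gripped along the seat's x it can turn between the fingers. It overhangs the table's right edge.
- lock_bar (a joint): travel of the lock bar, m: 0 = fully over the strap's tongue (locked), 0.026 = fully drawn back uphill; clear of the tongue above 0.018. It slides along the seat's x at y = -60 mm, underside at z = 20 mm, 1.5 mm above the tongue (16 mm wide, y = -69 to -47 mm) of the lowered strap; it passes only when the strap is fully down. 1.5 N of friction; stays where left.
- bar_knob (a point): centre of the lock bar's upright black knob, 16 mm in diameter, 24 mm high (top 12 mm above this point), on the bar's uphill end: seat frame x = 56 mm (locked) to 82 mm (drawn back), y = -60, z = 44 mm. The bar's fixed guide spans x = 14 to 40, y = -71 to -49 mm, up to z = 34 mm.
- cam_block: black machined block 32x50x28 mm with a round boss; a bystander; origin at the centre of its underside.
- pulley: toothed belt pulley, 54 mm across, 26 mm high; a bystander; origin at the centre of its underside.
- bearing: ball bearing 26 mm across, 8 mm high; a bystander; origin at the centre of its underside.
There are look-alikes about, which are no part of the job. There is more than one size of the bracket; the job needs the largest.

How it is judged:
By the outcome, as a careful person would: the job done as asked, in the order asked, and still so for the second after the job is handed in, with the robot touching nothing.
It also fails if it takes over 72 s, if anything falls off the work surface, if the arm or the gripper's body presses on something with over 40 N, if the wrist force passes 120 N, or if a joint passes its speed limit or range.

### The arm

A 6-joint arm with a two-finger parallel gripper is mounted at the origin on the work surface; the furniture and walls round the work are solid. World frame = base frame: x ahead of the robot, y to its left, z up, the work surface at z = 0. Lengths are in m, angles in rad, forces in N, time in s.
With the tool pointing down it reaches from about 0.275 to 0.825 m from the base axis. Payload 4.9 kg.
Tool frame: the origin (TCP) lies midway between the tips of the shut fingers; the grasp point (between the pads) lies 19 mm behind it (grip_point_offset is the distance from the TCP to the grasp point, in m); z points along the fingers, y is the line along which they close (so a half turn about z gives the same grasp; the last joint's range is limited). The gripper opens to 85 mm and grips with 20 to 120 N. Pads are 22 mm wide; open, the fingers measure 114 mm over their backs; the gripper's body (76 mm by 85 mm) begins 54 mm behind the grasp point. The pads swing forward as they close: fully open they stand 13 mm farther back than shut.
Start: joints at [1.121, 0.326, -0.193, 1.052, 0, 1.437], TCP at [0.171, 0.523, 0.231] pointing down, gripper open.
Joint ranges: [-2.65, 2.65], [-0.97, 1.79], [-1.3, 1.35], [-1.93, 2.1], [-1.47, 1.37], [-3.14, 3.14]. Speed limits (rad/s): [2.57, 2.57, 3.14, 3.14, 3.14, 3.14].

### API

Orientations are given as a rotation vector (axis times angle).
In Python, from cell import * gives the robot as it stands. Calls block until the motion is done:
- movep(position, orientation): joint-space move of the TCP to a pose.
- move_l(position, velocity=0.15, rot=None, until_force=None): straight line of the TCP; rot=None keeps the orientation; velocity is the mean speed in m/s. With until_force (N) it stops when the force on the tool has changed by that much, and returns True; else False.
- set_joints(angles): joint-space move.
- let_go() and grab(newtons=None): open the fingers fully, or close them until they stop; newtons is the grip in N (None keeps the last).
- sleep(seconds).
- ik(position, orientation): joint angles nearest the present ones, or None.
- get_state(): the state.
- grab_frame(name): name is "side" or "top"; returns a dict with "img" (480x640x3 uint8, red, green, blue), "fx", "fy", "cx", "cy" (pixels), "k1" (the pictures are not rectified: a ray, as slopes to the right and down, at radius r is drawn at 1 + k1 r^2 times it, then the intrinsics apply), "cam_to_world" (4x4, takes a point from camera to world coordinates). Camera axes: x right, y down, z forward; pixel columns grow to the right and rows downward; lengths in m; the calibration is good to about 2 mm. A picture is of the moment at which its call begins. There is no depth.
A pose or a line that the arm cannot do raises MotionError and nothing moves.
- sign_off(): hands the job in; it is judged then, once.
Trained networks look in the newest picture that a camera, given by its name, has taken for a name from the list of things; names that differ only in an ending like _2 or _b are one class to them, and where a whole thing is asked for, a point or a joint stands for the part that bears it (a point fixed in the world has none). Each returns a list of dicts, best first, with "score" (0 to 1); they miss things now and then, are a little off and sometimes report something else, mostly with a low value. They report only what shows in the picture. A call takes as long as a camera call. They do not tell look-alikes from the thing itself.
- spot_in(camera, name): "centre" ([column, row] in pixels, amid what is visible of it).
- silhouettes(camera, name): "mask" (480x640 bool, what is visible of it) and "centre" ([column, row] in pixels, amid what is visible of it).
- tip_of(camera, name): "centre" ([column, row] in pixels: a listed point, or the origin of a listed thing).
The state is a dict: "clock": time; "q": joint angles; "joint_velocities": joint speeds; "tau": joint torques, N m; "position": TCP position; "eef_rot": TCP orientation; "contact_force": force on the tool from outside, world axes, zero at the start; "wrist_torque": the same for the moment, N m; "finger_gap": opening from 0.0 (shut) to 1.0 (fully open); "grasp_force": force on a finger pad.
Only numpy, scipy, OpenCV 4.12 (cv2) and the standard library are available. Lean on these libraries where they do the work, as an engineer would, in place of code of your own. Each camera call takes 0.05 s, during which the arm holds its last target. There are 200 camera calls.

## Working session

There is one attempt and no reset: what is moved stays moved. The work goes in short steps, each a Python script; the robot and the scene stay as the last script left them, time stands still between calls to the robot, and variables do not carry over. Pictures are saved under pics/ and viewed, at most 10 in all, crops included, and the job is handed in when it is done.

```bash
ls; mkdir -p pics
cat > t1.py <<'E'
from cell import *
import cv2, numpy as np
s=get_state(); print(s["clock"],s["position"],s["eef_rot"],s["finger_gap"])
for c in ("side","top"):
    f=grab_frame(c); cv2.imwrite(f"pics/a_{c}.png",f["img"][:,:,::-1])
    print(c,f["fx"],f["fy"],f["cx"],f["cy"],f["k1"],np.round(f["cam_to_world"],4).tolist())
    for n in ["bracket","bracket_wall","seat","lower_pin","side_pin","strap_hinge","strap_knob","bar_knob","cam_block","pulley","bearing"]:
        print(n,[(np.round(d["centre"],1).tolist(),round(d["score"],2)) for d in tip_of(c,n)][:4])
E
python3 t1.py
```

```text
pics
0.0 [0.17055451 0.522283   0.23052216] [-4.93928261e-01 -3.10201952e+00  2.54215773e-03] 0.9988922484526545
side 594.6000305237109 594.6000305237109 317.96729307482235 241.1636485720112 0.05931853749999096 [[0.9968, 0.0305, -0.0732, 0.5288], [0.0789, -0.4738, 0.8771, -1.0362], [-0.008, -0.8801, -0.4748, 0.6202], [0.0, 0.0, 0.0, 1.0]]
bracket [([335.8, 350.4], 0.66), ([294.6, 388.4], 0.66), ([275.8, 255.8], 0.55)]
bracket_wall [([290.5, 383.9], 0.88), ([344.0, 338.4], 0.65), ([276.4, 247.2], 0.53)]
seat [([344.8, 225.1], 0.63), ([368.6, 211.5], 0.15)]
lower_pin [([330.2, 231.2], 0.97)]
side_pin [([349.5, 212.9], 0.74), ([344.0, 339.5], 0.61)]
strap_hinge [([340.6, 201.6], 0.9)]
strap_knob [([335.1, 240.2], 0.59)]
bar_knob [([367.5, 209.5], 0.53)]
cam_block [([349.3, 307.6], 0.95)]
pulley [([316.1, 299.6], 0.93), ([369.3, 208.1], 0.31)]
bearing [([326.7, 322.4], 0.48)]
top 497.42268733080937 497.42268733080937 326.92762022558526 243.68667790536668 -0.06926221384716691 [[-0.0141, -0.9842, 0.1765, 0.3167], [-0.9998, 0.011, -0.0187, -0.0698], [0.0165, -0.1767, -0.9841, 1.0397], [0.0, 0.0, 0.0, 1.0]]
bracket [([456.7, 274.6], 0.96), ([407.5, 245.3], 0.9), ([264.7, 321.0], 0.64), ([351.6, 238.4], 0.28)]
bracket_wall [([269.7, 315.1], 0.9), ([464.1, 276.5], 0.85), ([414.6, 241.7], 0.64)]
seat [([270.2, 243.3], 0.59)]
lower_pin [([281.0, 256.6], 0.56)]
side_pin [([252.6, 240.5], 0.69)]
strap_hinge [([230.7, 247.0], 0.73)]
strap_knob [([317.3, 243.3], 0.66)]
bar_knob [([297.9, 211.2], 0.57)]
cam_block [([347.8, 237.9], 0.79), ([231.1, 246.8], 0.23)]
pulley [([339.4, 274.2], 0.8)]
bearing [([284.1, 254.5], 0.74), ([374.0, 259.4], 0.56)]
```

```bash
python3 -c "
import cv2
for c,(x,y,w,h) in dict(side=(220,160,200,260),top=(200,180,300,170)).items():
    f=cv2.imread(f'pics/a_{c}.png')[y:y+h,x:x+w]
    k=min(800/w,600/h); cv2.imwrite(f'pics/b_{c}.png',cv2.resize(f,None,fx=k,fy=k,interpolation=cv2.INTER_CUBIC))
"
```

```text
(no output)
```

View pics/b_side.png

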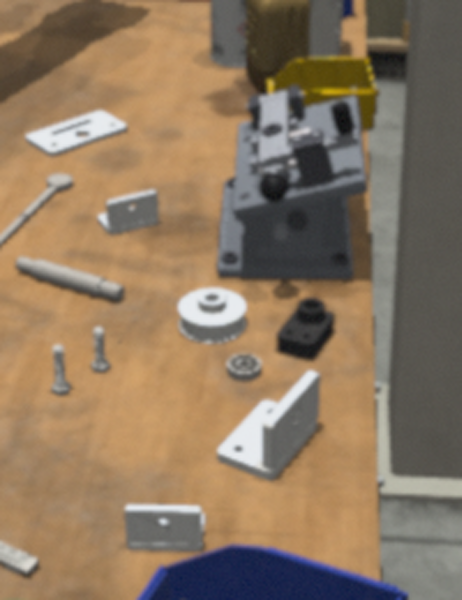

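View pics/b_top.png

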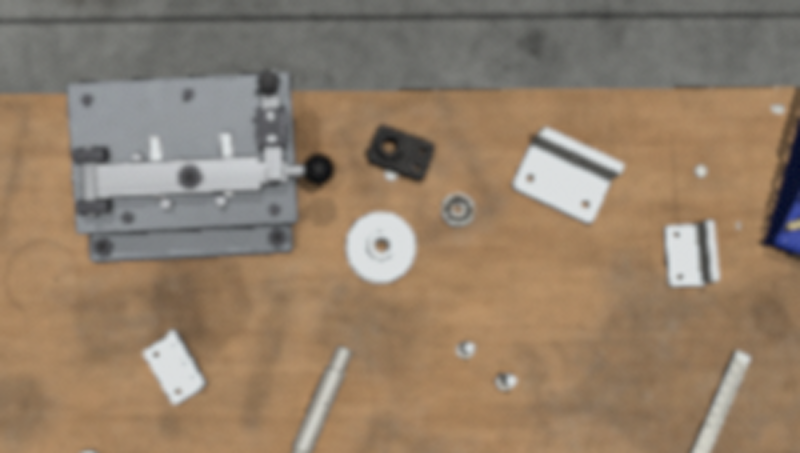

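The top view shows the jig at columns 225-310 with its wall side uphill (up in the picture). The largest bracket is at about (413,245), with its wall toward +x. The strap knob is at (319,243) and the bar knob at (300,210), so the strap is down and locked. The small look-alikes are at (459,275) and (265,318).

```bash
cat > h.py <<'E'
import numpy as np
from scipy.optimize import least_squares
from scipy.spatial.transform import Rotation as R
CAM={"side":(594.6,317.967,241.164,.0593185,np.array([[0.9968,0.0305,-0.0732,0.5288],[0.0789,-0.4738,0.8771,-1.0362],[-0.008,-0.8801,-0.4748,0.6202],[0,0,0,1]])),
"top":(497.4227,326.9276,243.6867,-.0692622,np.array([[-0.0141,-0.9842,0.1765,0.3167],[-0.9998,0.011,-0.0187,-0.0698],[0.0165,-0.1767,-0.9841,1.0397],[0,0,0,1]]))}
def proj(c,P):
    f,cx,cy,k,T=CAM[c]; p=(np.atleast_2d(P)-T[:3,3])@T[:3,:3]
    s=p[:,:2]/p[:,2:]; s=s*(1+k*(s**2).sum(1,keepdims=True)); return s*f+[cx,cy]
def crop(c,u,v):
    x,y,k={"side":(220,160,600/260),"top":(200,180,800/300)}[c]
    return [x+(u+.5)/k-.5,y+(v+.5)/k-.5]
def rot(yaw,tilt): return R.from_euler("ZY",[yaw,-tilt])   # x uphill
def fit(obs,x0,tilt=True):
    # obs: (cam, model mm, px, name)
    def res(x):
        M=rot(x[3],x[4] if tilt else 0)
        r=[proj(c,M.apply(np.array(m)/1000)+x[:3])[0]-px for c,m,px,_ in obs]
        return np.array(r).ravel()
    s=least_squares(res,x0,loss="soft_l1",x_scale=[.01,.01,.01,.1,.1][:len(x0)]); 
    return s.x,res(s.x).reshape(-1,2),np.sqrt(np.diag(np.linalg.inv(s.jac.T@s.jac)))
E
cat > f1.py <<'E'
from h import *
im=__import__("cv2").imread
import cv2
def blob(c,px,r,th=60):
    g=cv2.cvtColor(im(f"pics/a_{c}.png"),cv2.COLOR_BGR2GRAY); x,y=map(int,px)
    w=g[y-r:y+r+1,x-r:x+r+1]<th; n,l,s,ce=cv2.connectedComponentsWithStats(w.astype(np.uint8))
    k=1+np.argmax(s[1:,4]); return (ce[k]+[x-r,y-r]),s[k].tolist()
for c,p,r in (("top",(319,243),9),("side",(338,239),9),("top",(300,210),7),("side",(369,211),9)): print(c,blob(c,p,r))
N="net "
obs=[("side",[0,0,0],(344.8,225.1),N+"seat"),("side",[8,39,0],(349.5,212.9),N+"sidepin"),("side",[-26.5,-20,0],(330.2,231.2),N+"lp"),
("side",[-6,72,13.5],(340.6,201.6),N+"hinge"),("side",[-6,-92,13.5],(335.1,240.2),N+"knob"),("side",[56,-60,44],(367.5,209.5),N+"bar"),
("top",[0,0,0],(270.2,243.3),N+"seat"),("top",[-26.5,-20,0],(281,256.6),N+"lp"),("top",[8,39,0],(252.6,240.5),N+"sp"),("top",[-6,72,13.5],(230.7,247),N+"hinge"),
("top",[-6,-92,13.5],(317.3,243.3),N+"knob"),("top",[56,-60,44],(297.9,211.2),N+"bar")]
for m,u,v in (([65,89,-6],68,85),([65,-75,-6],290,73),([-47,-75,-6],297,222),([-47,89,-6],78,233)): obs.append(("top",m,crop("top",u,v),"corner"))
obs+=[("top",[-6,-92,13.5],blob("top",(319,243),9)[0],"knob"),("side",[-6,-92,13.5],blob("side",(338,239),9)[0],"knob"),("top",[56,-60,44],blob("top",(300,210),7)[0],"bar")]
for m,u,v in (([65,-75,-6],366,187),([-47,-75,-6],233,212)): obs.append(("side",m,crop("side",u,v),"corner"))
x,r,s=fit(obs,[.5,.04,.09,.05,.3]); print("JIG",x.round(4),s.round(4))
for o,q in zip(obs,r): print(o[0],o[3],q.round(1))
ob=[("top",[0,0,0],(407.5,245.3),"o"),("top",[18,0,30],(414.6,241.7),"w"),("side",[0,0,0],(335.8,350.4),"o"),("side",[18,0,30],(344,338.4),"w")]
for m,u,v in (([-22.5,35,8],514,186),([-22.5,-35,8],593,221),([22.5,35,48],546,128),([22.5,-35,48],624,165)): ob.append(("top",m,crop("top",u,v),"c"))
for m,u,v in (([-22.5,35,8],262,401),([-22.5,-35,8],219,451),([22.5,-35,0],272,477),([22.5,35,48],318,373),([22.5,-35,48],268,430)): ob.append(("side",m,crop("side",u,v),"c"))
x,r,s=fit(ob,[.5,-.22,0,-.4],False); print("BRK",x.round(4),s.round(4))
for o,q in zip(ob,r): print(o[0],o[3],o[1],q.round(1))
E
python3 f1.py
```

```text
top (array([318.78640777, 243.51456311]), [3, 4, 12, 12, 103])
side (array([338.93181818, 241.46969697]), [4, 6, 14, 13, 132])
top (array([300.125, 212.875]), [5, 8, 5, 4, 16])
side (array([368.1744186 , 211.25581395]), [4, 3, 9, 14, 86])
JIG [0.4922 0.021  0.088  0.0324 0.2487] [0.0007 0.0009 0.0014 0.0085 0.0264]
side net seat [-1.1 -0.8]
side net sidepin [-1.8  2. ]
side net lp [0.3 0.4]
side net hinge [-0.9  2.1]
side net knob [3.3 0.8]
side net bar [-0.2  2.4]
top net seat [ 0.7 -1.4]
top net lp [ 0.8 -1.6]
top net sp [-2.  -1.9]
top net hinge [2.2 0.1]
top net knob [1.1 0.1]
top net bar [1.9 0.7]
top corner [-1.4 -1.2]
top corner [-0.4 -0.3]
top corner [-0.6  0.9]
top corner [-1.9  0.4]
top knob [-0.4 -0.1]
side knob [-0.6 -0.5]
top bar [-0.3 -1. ]
side corner [-0.3 -2.8]
side corner [-0.7 -1.7]
BRK [ 4.913e-01 -2.661e-01 -2.000e-04 -4.464e-01] [0.0007 0.0012 0.0015 0.0199]
top o [0, 0, 0] [2.3 2.9]
top w [18, 0, 30] [ 1.2 -3.6]
side o [0, 0, 0] [-0.4  1. ]
side w [18, 0, 30] [1.4 1.6]
top c [-22.5, 35, 8] [-1.2  0.8]
top c [-22.5, -35, 8] [-0.5  1.5]
top c [22.5, 35, 48] [-1.7 -0.3]
top c [22.5, -35, 48] [ 0.3 -0. ]
side c [-22.5, 35, 8] [ 0.4 -1.6]
side c [-22.5, -35, 8] [-2.1  0. ]
side c [22.5, -35, 0] [-0.3  1.9]
side c [22.5, 35, 48] [ 0.5 -1.1]
side c [22.5, -35, 48] [ 1.6 -2.2]
```

```bash
python3 -c "
import cv2
for c,(x,y,w,h,k) in dict(side=(313,188,72,60,10),top=(222,202,105,78,7.5)).items():
    f=cv2.imread(f'pics/a_{c}.png')[y:y+h,x:x+w]
    cv2.imwrite(f'pics/c_{c}.png',cv2.resize(f,None,fx=k,fy=k,interpolation=cv2.INTER_CUBIC))
"
```

```text
(no output)
```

View pics/c_side.png

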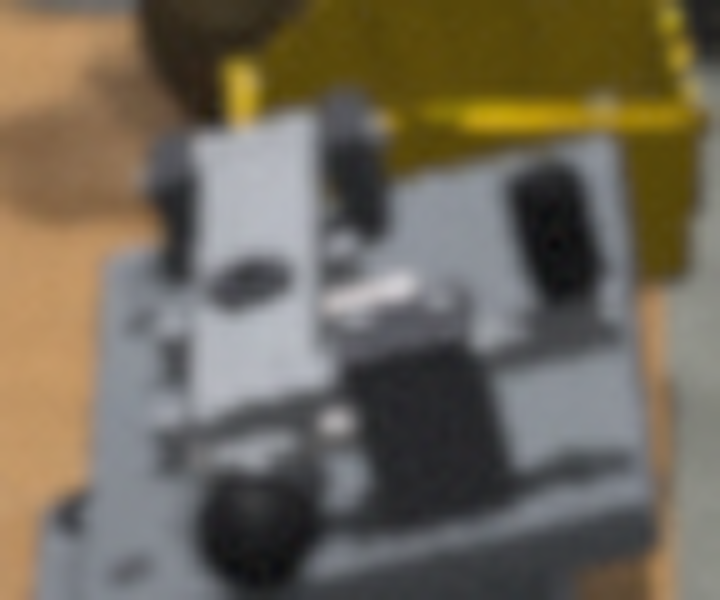

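View pics/c_top.png

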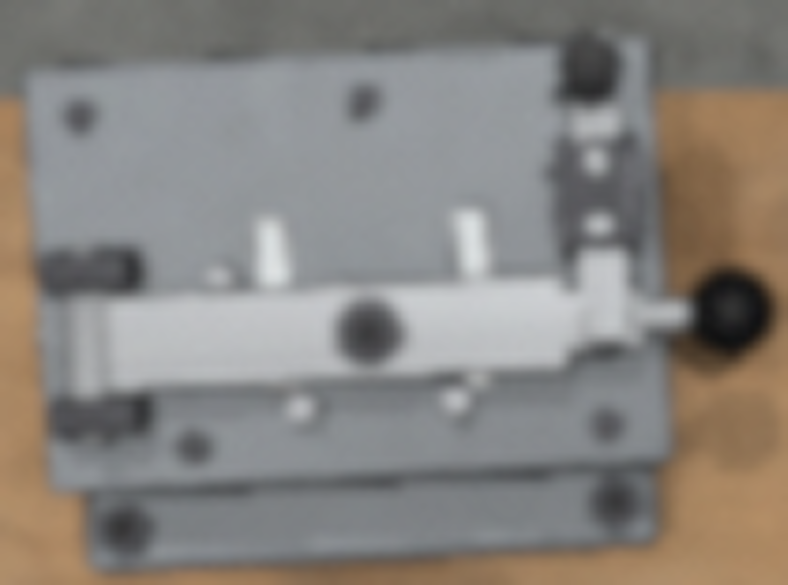

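The side crop shows the strap knob at about (339,241), the bar knob leaning at (369,211), and the guide and three table corners. The top crop shows all four table corners, the pins at (262,256), (282.5,255) and (251,238), the rail ends and both knobs. I'll refit with these picks.

```bash
cat > f2.py <<'E'
from h import *
S=lambda u,v:[313+(u+.5)/10-.5,188+(v+.5)/10-.5]
T=lambda u,v:[222+(u+.5)/7.5-.5,202+(v+.5)/7.5-.5]
obs=[("side",m,S(u,v),"") for m,u,v in (([56,-60,56],545,178),([56,-60,32],570,298),([65,89,-6],617,140),([65,-75,-6],655,525),([-47,89,-6],108,250),([-47,-75,-6],82,628),
([14,-71,34],345,365),([40,-71,34],478,345),([40,-71,-6],512,495),([-6,-92,13.5],258,527))]
obs+=[("top",m,T(u,v),"") for m,u,v in (([65,89,-6],28,72),([65,-75,-6],648,40),([-47,-75,-6],668,455),([-47,89,-6],52,488),([-26.5,20,6],300,405),([-26.5,-20,6],455,400),([8,39,6],220,272),
([22.5,26,0],270,218),([22.5,-26,0],468,210),([56,-60,48],590,70),([-6,-92,13.5],733,312))]
x,r,s=fit(obs,[.5,.04,.09,.05,.3]); print("JIG",x.round(4),s.round(4))
for o,q in zip(obs,r): print(o[0],o[1],q.round(1))
E
python3 f2.py
```

```text
JIG [0.4926 0.0197 0.0887 0.0356 0.2399] [0.0006 0.0007 0.001  0.0075 0.0156]
side [56, -60, 56] [-0.5  0.9]
side [56, -60, 32] [-0.3  0.4]
side [65, 89, -6] [ 0.6 -0. ]
side [65, -75, -6] [ 0.4 -1.9]
side [-47, 89, -6] [-0.1 -0.2]
side [-47, -75, -6] [-0.6 -0.6]
side [14, -71, 34] [-0.1 -0.1]
side [40, -71, 34] [ 0.3 -0.9]
side [40, -71, -6] [1.5 2.7]
side [-6, -92, 13.5] [0.5 0.7]
top [65, 89, -6] [-0.9 -1. ]
top [65, -75, -6] [ 0.6 -0.5]
top [-47, -75, -6] [0.6 1.3]
top [-47, 89, -6] [-0.9  0.8]
top [-26.5, 20, 6] [0.  0.3]
top [-26.5, -20, 6] [0.1 0. ]
top [8, 39, 6] [-0.1  0.7]
top [22.5, 26, 0] [-0.1 -0. ]
top [22.5, -26, 0] [ 0.3 -0.2]
top [56, -60, 48] [0.2 0.3]
top [-6, -92, 13.5] [-0.3 -0.3]
```

The fit is consistent to under a pixel at most points: seat at (0.4926, 0.0197, 0.0887), yaw 0.036, tilt 0.24. Next I draw back the bar.

```bash
cat > m.py <<'E'
from cell import *
import numpy as np
from scipy.spatial.transform import Rotation as R
from h import rot
O=np.array([.4926,.0197,.0887]); M=rot(.0356,.24)
B=np.array([.4913,-.2661,0]); BM=rot(-.4464,0)
def W(p): return O+M.apply(np.array(p,float)/1000)          # seat mm -> world
def seat(): return (M.inv().apply(get_state()["position"]-O)*1000).round(1)
def tool(F,axis):   # tool z = -F z, fingers close along F's axis; nearer half turn
    f=F.as_matrix(); y=f[:,axis]; z=-f[:,2]; m=np.c_[np.cross(y,z),y,z]
    return [R.from_matrix(m).as_rotvec(),R.from_matrix(m@np.diag([-1,-1,1])).as_rotvec()]
def best(p,F,axis):
    q0=np.array(get_state()["q"]); c=[(r,ik(p,r)) for r in tool(F,axis)]
    c=[(abs(np.array(q)-q0).max(),i,r) for i,(r,q) in enumerate(c) if q is not None]
    return min(c,key=lambda t:t[:2])[2]
def st(t=""):
    s=get_state(); print(t,"t=%.2f"%s["clock"],"seat",seat(),"gap mm %.1f"%(s["finger_gap"]*85),"F",(M.inv().apply(s["contact_force"])).round(1),"g %.0f"%s["grasp_force"])
E
cat > s1.py <<'E'
from m import *
for n,p,a in (("bar",[56,-60,36],1),("knob",[-6,-92,0],0),("up",[-6,117,160],0),("br",[18,0,60],0)):
    print(n,[None if (q:=ik(W(p),r)) is None else np.round(q,2).tolist() for r in tool(M,a)])
print([None if (q:=ik(B+[.016,-.008,.1],r)) is None else np.round(q,2).tolist() for r in tool(BM,0)])
r=best(W([56,-60,100]),M,1)
movep(W([56,-60,100]),r); st("above")
print(move_l(W([56,-60,37]),.12,until_force=10)); st("down")
grab(30); st("grip")
print(move_l(W([83,-60,37]),.06,until_force=15)); st("drawn")
E
python3 s1.py
```

```text
bar [[-0.24, 0.24, -0.61, 0.48, 0.07, -0.27], [-0.24, 0.24, -0.61, 0.48, 0.07, 2.87]]
knob [[-0.35, 0.25, -0.78, 0.32, 0.09, 1.19], [-0.35, 0.25, -0.78, 0.32, 0.09, -1.95]]
up [[0.15, -0.02, -0.61, 0.74, -0.03, 1.69], [0.15, -0.02, -0.61, 0.74, -0.03, -1.46]]
br [[-0.13, 0.14, -0.7, 0.49, 0.04, 1.41], [-0.13, 0.14, -0.7, 0.49, 0.04, -1.74]]
[[-0.62, 0.49, -0.3, 0.78, 0.0, 1.39], [-0.62, 0.49, -0.3, 0.78, -0.0, -1.75]]
above t=3.56 seat [ 56.1 -59.3 100. ] gap mm 84.9 F [ 0.3 -1.  -1.1] g 0
False
down t=4.23 seat [ 56.3 -59.8  37.2] gap mm 85.0 F [-0.3 -0.8  0.1] g 0
grip t=4.88 seat [ 56.3 -59.3  37.3] gap mm 14.8 F [-0.2  3.7  3.9] g 29
True
drawn t=5.33 seat [ 79.3 -59.   37.5] gap mm 14.5 F [-2.7  0.2 11.4] g 30
```

```bash
sed -i 's/rot(.0356,.24)/rot(.0356,.25)/' m.py
cat > s2.py <<'E'
from m import *
let_go(); move_l(W([79,-60,75]),.25); st("off bar")
arc=lambda th,dz=-14: W([-6,72-164*np.cos(th),13.5+164*np.sin(th)+dz])
r=best(arc(0,60),M,0)
movep(arc(0,60),r); st("above knob")
print(move_l(arc(0),.12,until_force=10)); st("down")
grab(30); st("grip")
for th in np.linspace(0,1.8,11)[1:]:
    move_l(arc(th),.15); st("%.2f"%th)
let_go(); st("open"); move_l(arc(1.8,45),.2); st("off")
f=grab_frame("side"); import cv2; a=f["img"][100:280,270:440,::-1]
g=grab_frame("top")["img"][180:280,210:350,::-1]
cv2.imwrite("pics/d.png",np.hstack([cv2.resize(a,(400,424)),cv2.resize(g,(400,286)) if 0 else cv2.copyMakeBorder(cv2.resize(g,(400,286)),0,138,0,0,0)]))
E
python3 s2.py
```

```text
off bar t=6.33 seat [ 80.3 -60.3  76.2] gap mm 84.7 F [-0.1  0.1 -0.4] g 0
above knob t=7.83 seat [ -6.1 -91.9  73.2] gap mm 84.8 F [-0.2 -0.5  0.2] g 0
False
down t=8.59 seat [ -5.8 -92.   -0.3] gap mm 84.8 F [-0.5 -0.7  0.1] g 0
grip t=9.20 seat [ -6.1 -92.1  -0.2] gap mm 21.7 F [-2.2  0.   7.3] g 29
0.18 t=9.55 seat [ -6.6 -89.4  28.7] gap mm 21.7 F [-2.6 -0.6  0.1] g 30
0.36 t=9.90 seat [ -7.  -81.1  56.7] gap mm 22.0 F [-3.4  0.5  0.1] g 30
0.54 t=10.25 seat [ -7.5 -68.2  83.2] gap mm 21.5 F [-4.1  1.2 -0. ] g 30
0.72 t=10.60 seat [ -7.8 -50.5 107.1] gap mm 21.9 F [-7.2  0.7 -0.5] g 30
0.90 t=10.95 seat [ -8.3 -29.3 127.3] gap mm 21.5 F [-7.5 -0.1  0.4] g 30
1.08 t=11.30 seat [ -8.6  -4.7 143.4] gap mm 21.8 F [-8.8 -1.4  2.1] g 30
1.26 t=11.65 seat [ -8.9  22.6 154.8] gap mm 21.4 F [-8.9 -0.5  2.1] g 30
1.44 t=12.00 seat [ -9.2  51.9 160.8] gap mm 19.9 F [-8.3  0.6 -0.3] g 29
1.62 t=12.35 seat [ -4.4  80.6 163.6] gap mm 0.1 F [-0.  -0.2  0.2] g 0
1.80 t=12.70 seat [ -5.5 109.1 159.2] gap mm -0.1 F [ 0.3 -0.3  0.4] g 0
open t=13.48 seat [ -6.  109.3 159.2] gap mm 84.7 F [-0.3  0.2  0.2] g 0
off t=13.93 seat [ -5.5 109.4 218.7] gap mm 84.9 F [ 0.   0.5 -0.2] g 0
```

View pics/d.png

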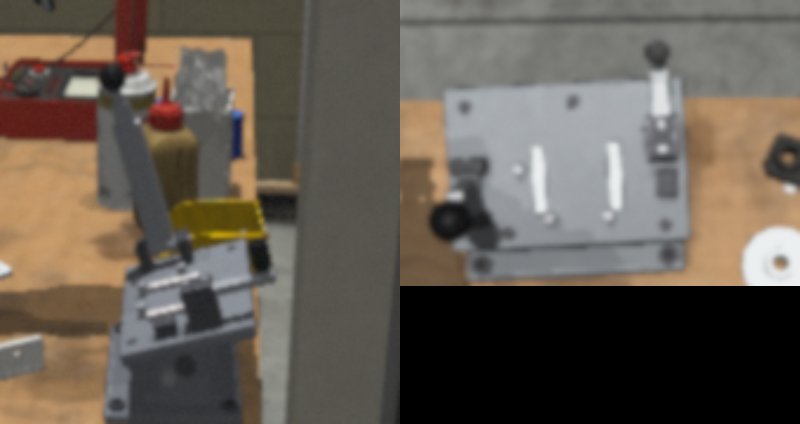

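The strap is up at about 1.55 rad; the knob slipped from the fingers near the top. The sideways force during the lift suggests the tilt is a little larger than I fitted. The rails and pins are now open to view, so I'll refit before loading.

```bash
cat > s3.py <<'E'
from cell import *
import cv2
for c,(x,y,w,h,k) in dict(side=(305,125,85,130,6),top=(212,190,100,85,6)).items():
    f=grab_frame(c)["img"][:,:,::-1]; cv2.imwrite(f"pics/e_{c}.png",f)
    cv2.imwrite(f'pics/f_{c}.png',cv2.resize(f[y:y+h,x:x+w],None,fx=k,fy=k,interpolation=cv2.INTER_CUBIC)[-600:] if c=="top" else cv2.resize(f[y:y+h,x:x+w],None,fx=4.6,fy=4.6,interpolation=cv2.INTER_CUBIC))
a,b=cv2.imread("pics/f_side.png"),cv2.imread("pics/f_top.png")
a=cv2.resize(cv2.imread("pics/e_side.png")[200:260,315:385],None,fx=5,fy=5,interpolation=cv2.INTER_CUBIC)
b=cv2.resize(cv2.imread("pics/e_top.png")[195:270,215:310],None,fx=4.7,fy=4.7,interpolation=cv2.INTER_CUBIC)
H=max(a.shape[0],b.shape[0]); z=np.zeros((H,800,3),np.uint8) if 0 else __import__("numpy").zeros((H,800,3),"uint8")
z[:a.shape[0],:350]=a; z[:b.shape[0],350:350+b.shape[1]]=b; cv2.imwrite("pics/f.png",z)
import numpy as np
for c,(x,y) in dict(side=(317,132),top=(225,257)).items():
    g=cv2.cvtColor(cv2.imread(f"pics/e_{c}.png"),6)[y-12:y+13,x-12:x+13]<50
    n,l,s,ce=cv2.connectedComponentsWithStats(g.astype(np.uint8)); k=1+np.argmax(s[1:,4]); print(c,ce[k]+[x-12,y-12],s[k])
E
python3 s3.py
```

```text
side [317.42268041 132.1443299 ] [ 7  7 12 12 97]
top [228.60571429 256.70857143] [  8   6  17  13 175]
```

View pics/f.png

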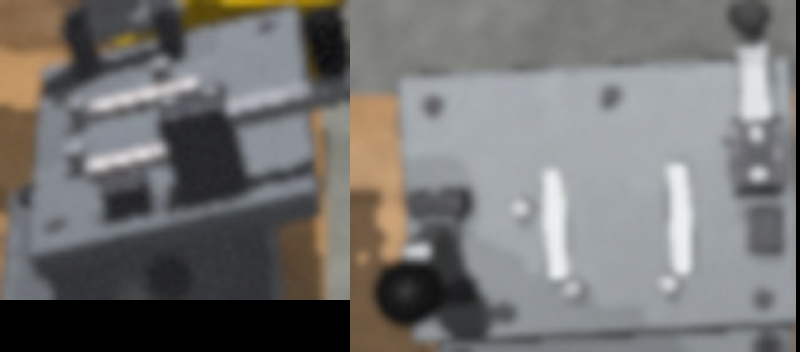

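The side view gives the rails, pins and table corners, and the open knob at (317.4,132.1). The top view has both rails, all three pins and the knob at (227,256). I'll fit again with the strap angle free.

```bash
cat >> f2.py <<'E'
print("---- refit")
S=lambda u,v:[315+(u+.5)/5-.5,200+(v+.5)/5-.5]
T=lambda u,v:[215+(u-350+.5)/4.7-.5,195+(v+.5)/4.7-.5]
o2=[("side",m,S(u,v),"2") for m,u,v in (([-22.5,26,0],88,105),([-22.5,-26,0],86,162),([8,39,6],160,69),([-47,-75,-6],32,255),([65,-75,-6],315,190),([65,89,-6],297,12),([-47,89,-6],45,68))]
o2+=[("top",m,T(u,v),"2") for m,u,v in (([-26.5,20,6],572,290),([-26.5,-20,6],669,285),([8,39,6],520,208),([22.5,26,0],551,170),([-22.5,26,0],558,278),([22.5,-26,0],676,165),([-22.5,-26,0],682,272),([65,89,-6],401,77))]
al=[o for o in obs if o[1]!=[40,-71,-6]]+o2
def pts(x):
    M=rot(x[3],x[4]); k=np.array([-6,72-164*np.cos(x[5]),13.5+164*np.sin(x[5])])/1000
    return M,M.apply(k)+x[:3]
def res(x):
    M,k=pts(x); r=[proj(c,M.apply(np.array(m)/1000)+x[:3])[0]-p for c,m,p,_ in al]
    r+=[(proj("side",k)[0]-[317.4,132.1])*2,(proj("top",k)[0]-[227,256.3])*2]
    return np.ravel(r)
s=least_squares(res,[.4926,.0197,.0887,.0356,.25,1.55],loss="soft_l1",x_scale=[.01,.01,.01,.1,.1,.1])
print(s.x.round(4),np.sqrt(np.diag(np.linalg.inv(s.jac.T@s.jac))).round(4)); q=res(s.x).reshape(-1,2)
for o,e in zip(al[-15:],q[-17:-2]): print(o[0],o[1],e.round(1))
print("knob",q[-2:]/2)
E
python3 f2.py | sed -n '/refit/,$p'
```

```text
---- refit
[0.4923 0.0195 0.0885 0.042  0.2617 1.4811] [0.0004 0.0005 0.0007 0.0057 0.005  0.0059]
side [-22.5, 26, 0] [0.8 0.5]
side [-22.5, -26, 0] [0.8 0.9]
side [8, 39, 6] [ 0.2 -1.1]
side [-47, -75, -6] [-0.5 -0.1]
side [65, -75, -6] [ 0.9 -0.1]
side [65, 89, -6] [ 0.4 -1.1]
side [-47, 89, -6] [-0.6 -0.3]
top [-26.5, 20, 6] [-0.  -0.2]
top [-26.5, -20, 6] [ 0.  -0.2]
top [8, 39, 6] [0.1 0. ]
top [22.5, 26, 0] [0.1 0.1]
top [-22.5, 26, 0] [0.1 0.2]
top [22.5, -26, 0] [ 0.3 -0.2]
top [-22.5, -26, 0] [0.4 0.1]
top [65, 89, -6] [-1.3 -0.4]
knob [[ 0.80149768  0.51508265]
 [-0.11852182 -0.05493978]]
```

```bash
sed -i 's/^O=.*/O=np.array([.4923,.0195,.0885]); M=rot(.040,.264)/' m.py
cat > s4.py <<'E'
from m import *
r=tool(M,0)[0]; grab(30)
move_l(W([-8,15,225]),.3,rot=r); move_l(W([-8,20,165]),.3); st("ready")
print(move_l(W([-8,90,165]),.12,until_force=10)); st("pushed")
move_l(W([-8,60,165]),.3); move_l(W([-8,20,215]),.3); let_go()
P=B+BM.apply([.018,0,.016]); rb=tool(BM,0)[0]
movep(P+[0,0,.07],rb); st("above br")
print(move_l(P,.15,until_force=8)); st()
grab(50); st("gripped"); print(get_state()["position"])
move_l(P+[0,0,.10],.2); st("lifted")
import cv2
g=grab_frame("side")["img"][:,:,::-1]; h=grab_frame("top")["img"][:,:,::-1]
cv2.imwrite("pics/g.png",np.hstack([cv2.resize(g[120:440,240:440],(375,600)),cv2.resize(h[150:350,200:500],(425,600//2)).repeat(2,0)[:600] if 0 else cv2.copyMakeBorder(cv2.resize(h[150:350,200:500],(425,283)),0,317,0,0,0)]))
E
python3 s4.py
```

```text
ready t=15.71 seat [ -9.3  21.1 164.5] gap mm 0.1 F [ 0.1 -0.3  0.6] g 0
False
pushed t=16.44 seat [ -7.5  90.1 165.7] gap mm 0.1 F [-0.2 -0.3  0.8] g 0
above br t=19.27 seat [   3.5 -293.1   -2.6] gap mm 84.9 F [0.3 0.5 0.2] g 0
False
 t=19.88 seat [ -14.7 -293.6  -70.2] gap mm 85.1 F [-0.7 -0.5  0.8] g 0
gripped t=20.57 seat [ -15.2 -293.9  -70.7] gap mm 7.4 F [0.2 0.9 2.6] g 49
[ 0.50783228 -0.27405684  0.01630474]
lifted t=21.23 seat [   9.7 -293.3   24.9] gap mm 7.3 F [-0.7  0.1 -1.9] g 49
```

View pics/g.png

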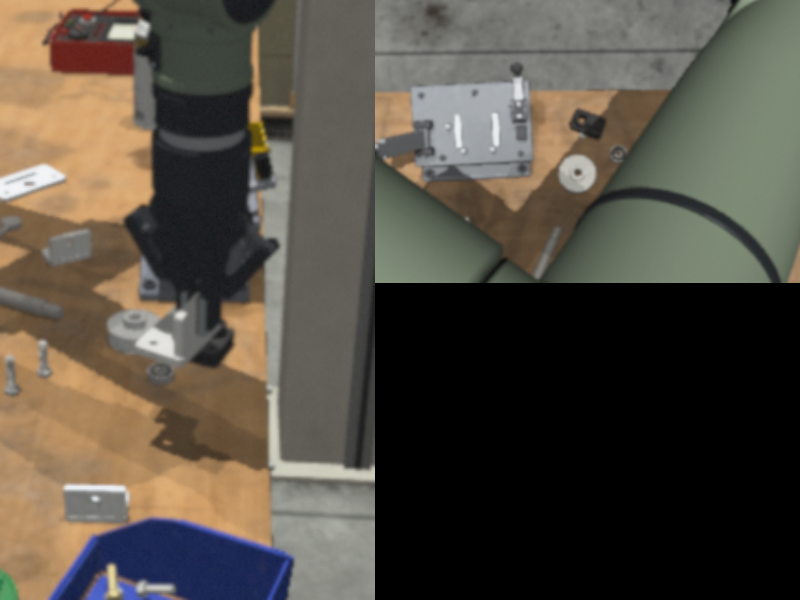

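The bracket is held upright by its wall, and the strap has swung well over to +y, clear of the seat. Now I place it.

```bash
cat > s5.py <<'E'
from m import *
r=tool(M,0)[0]
s=get_state()["position"]; move_l(s+[0,0,.06],.3)
movep(W([23,-5,66]),r); st("above")
move_l(W([23,-5,24]),.12); st("near")
b=get_state()["contact_force"]
print(move_l(W([23,-5,9]),.03,until_force=5)); st("touch"); z=seat()[2]
print(move_l(W([12,-5,z]),.03,until_force=7)); st("-x")
x=seat()[0]; print(move_l(W([x+.5,7,z]),.03,until_force=7)); st("+y")
y=seat()[1]; print(move_l(W([x-4,y,z]),.03,until_force=7)); st("-x")
E
python3 s5.py
```

```text
above t=22.77 seat [23.7 -5.8 65.8] gap mm 7.2 F [ 0.  -0.6 -0.4] g 49
near t=23.27 seat [23.1 -5.7 23.8] gap mm 7.2 F [-0.1 -0.  -1.4] g 49
True
touch t=23.62 seat [24.3 -5.3 17.3] gap mm 7.3 F [1.  0.1 2.4] g 50
True
-x t=23.93 seat [18.4 -5.2 17.7] gap mm 7.1 F [ 2.4 -0.2 -0.5] g 50
True
+y t=24.27 seat [18.5  1.1 17.4] gap mm 7.3 F [-0.5 -2.2  3.7] g 50
True
-x t=24.48 seat [18.3  1.  17.8] gap mm 7.4 F [ 1.6 -0.2 -0.1] g 50
```

```bash
cat > s6.py <<'E'
from m import *
p=seat(); print(move_l(W([p[0]-3,p[1]+3,p[2]-.6]),.03,until_force=7)); st("diag")
let_go(); p=seat(); move_l(W([p[0],p[1],75]),.25); st("up")
grab(30); move_l(W([47,1,75]),.3); move_l(W([47,1,14]),.2,until_force=10); st("behind")
print(move_l(W([30,1,14]),.05,until_force=7)); st("push")
move_l(W([47,1,14]),.2); move_l(W([47,1,80]),.3); move_l(W([0,-140,130]),.4)
import cv2
g=grab_frame("side")["img"][:,:,::-1]; h=grab_frame("top")["img"][:,:,::-1]
cv2.imwrite("pics/i_side.png",g); cv2.imwrite("pics/i_top.png",h); st()
z=np.zeros((450,800,3),"uint8"); a=cv2.resize(g[185:260,310:390],None,fx=5,fy=5); b=cv2.resize(h[195:275,210:310],None,fx=4,fy=4)
z[:a.shape[0],:400]=a; z[:320,400:]=b; cv2.imwrite("pics/i.png",z)
E
python3 s6.py
```

```text
True
diag t=24.68 seat [18.4  1.1 17.9] gap mm 7.0 F [ 0.7 -1.3  1.6] g 50
up t=25.79 seat [19.9  0.8 76.1] gap mm 85.0 F [-0.6 -0.6  0.6] g 0
behind t=27.27 seat [45.8  1.1 13.9] gap mm 0.2 F [-0.3  0.3 -0.2] g 0
True
push t=27.60 seat [35.2  0.8 15.5] gap mm 0.4 F [ 1.4 -0.   0.6] g 1
 t=28.86 seat [  -1.2 -138.9  128.7] gap mm 0.2 F [-0.3 -0.1  0.3] g 0
```

View pics/i.png

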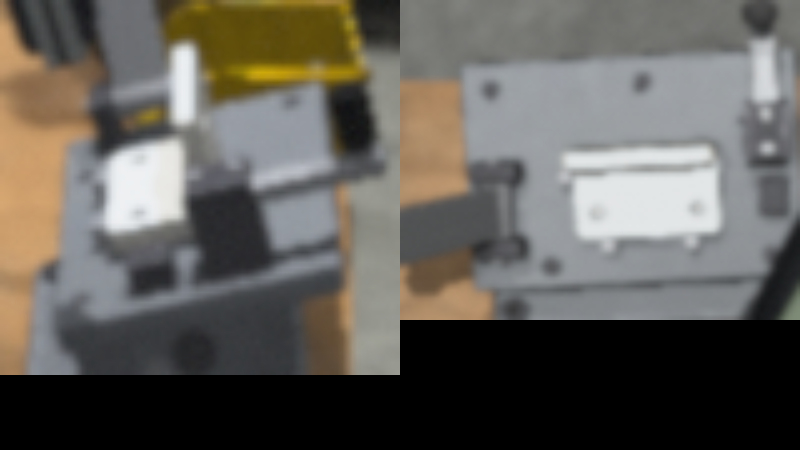

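The bracket lies on the rails with its foot's lower edge at both lower pins and its left end by the side pin. I'll check that against the fitted model and locate the strap knob.

```bash
cat > s7.py <<'E'
from m import *
from h import proj
from scipy.optimize import least_squares
T=lambda u,v:[210+(u-400+.5)/4-.5,195+(v+.5)/4-.5]
for m,u,v in (([-22.5,35,8],577,238),([-22.5,-35,8],718,232),([22.5,35,48],563,152),([22.5,-35,48],714,146)): print(m,(proj("top",W(m))[0]-T(u,v)).round(1))
ob={c:[(np.round(d["centre"],1).tolist(),round(d["score"],2)) for d in tip_of(c,"strap_knob")][:3] for c in ("side","top")}
print(ob)
for th in (1.7,1.8,1.85):
    k=W([-6,72-164*np.cos(th),13.5+164*np.sin(th)]); print(th,proj("side",k)[0].round(1),proj("top",k)[0].round(1))
import cv2
for c in ("side","top"):
    k=proj(c,W([-6,72-164*np.cos(1.82),13.5+164*np.sin(1.82)]))[0].round().astype(int)
    x,y=k; g=cv2.cvtColor(cv2.imread(f"pics/i_{c}.png"),6)[y-14:y+15,max(x-14,0):x+15]<45
    n,l,s,ce=cv2.connectedComponentsWithStats(g.astype(np.uint8)); j=1+np.argmax(s[1:,4]); print(c,k,ce[j]+[max(x-14,0),y-14],s[j])
E
python3 s7.py
```

```text
[-22.5, 35, 8] [-0.1  0.5]
[-22.5, -35, 8] [0.9 0.1]
[22.5, 35, 48] [-0.6  0.1]
[22.5, -35, 48] [-0.3 -0.3]
{'side': [], 'top': [([191.9, 261.3], 0.9)]}
1.7 [318.8 127.3] [204.5 257.5]
1.8 [319.5 126.2] [194.8 257.8]
1.85 [319.9 126. ] [190.2 257.9]
side [320 126] [315.98319328 127.04537815] [  0   0  25  29 595]
top [193 258] [192.64285714 258.34920635] [  7   9  15  12 126]
```

```bash
cat > s8.py <<'E'
from m import *
arc=lambda th,dz=-17: W([-6,72-164*np.cos(th),13.5+164*np.sin(th)+dz])
r=tool(M,0)[0]; let_go()
movep(W([-6,60,240]),r); move_l(arc(1.828,45),.3); st("above")
print(move_l(arc(1.828),.15,until_force=8)); st()
grab(50); st("grip")
for th in np.linspace(1.828,.06,12)[1:]:
    move_l(arc(th),.15)
    if get_state()["finger_gap"]*85<15: st("SLIPPED"); break
    st("%.2f"%th)
else:
    print(move_l(arc(-.03),.05,until_force=12)); st("down")
E
python3 s8.py
```

```text
above t=30.99 seat [ -6.8 113.2 215.5] gap mm 85.2 F [0.7 0.2 0.1] g 0
False
 t=31.56 seat [ -5.5 112.8 155.5] gap mm 85.3 F [-0.5  0.   0.4] g 0
grip t=32.17 seat [ -6.5 114.2 155.6] gap mm 21.2 F [-2.7  1.1  6.5] g 49
1.67 t=32.50 seat [ -6.4  87.9 160.2] gap mm 20.8 F [-4.1  0.4  8.4] g 50
1.51 t=32.83 seat [ -6.4  61.4 160. ] gap mm 20.9 F [-2.4 -0.   3.9] g 50
1.35 t=33.15 seat [ -6.4  35.5 155.9] gap mm 20.9 F [-0.6 -0.1 -2.7] g 51
1.19 t=33.48 seat [ -6.4  10.6 148.1] gap mm 21.1 F [-1.8  0.7 -3.6] g 49
1.02 t=33.80 seat [ -6.2 -13.1 136.7] gap mm 20.9 F [-4.1 -0.5  0.5] g 49
0.86 t=34.12 seat [ -6.2 -36.1 121.6] gap mm 18.2 F [-5.6 -5.3  5.9] g 47
SLIPPED t=34.45 seat [ -4.4 -55.4 103.3] gap mm 0.4 F [-2.3 -6.8  4.2] g 1
```

The grip slipped at about 0.75 rad. From here I'll press the knob down from above with shut fingers.

```bash
cat > s9.py <<'E'
from m import *
arc=lambda th,dz=12: W([-6,72-164*np.cos(th),13.5+164*np.sin(th)+dz])
move_l(W([-5,-90,110]),.3); move_l(W([-6,-90,170]),.4); move_l(arc(.85,35),.3); st("above")
for th in np.linspace(.85,.06,8): move_l(arc(th),.15); st("%.2f"%th)
print(move_l(arc(-.06),.04,until_force=12)); st("down")
move_l(arc(.3,15),.3)
print(move_l(W([-6,-130,90]),.4))
import cv2
g=grab_frame("side")["img"][:,:,::-1]; h=grab_frame("top")["img"][:,:,::-1]
cv2.imwrite("pics/k_side.png",g); cv2.imwrite("pics/k_top.png",h); st()
z=np.zeros((450,800,3),"uint8"); a=cv2.resize(g[185:260,310:390],None,fx=5,fy=5); b=cv2.resize(h[195:275,225:325],None,fx=4,fy=4)
z[:a.shape[0],:400]=a; z[:320,400:]=b; cv2.imwrite("pics/k.png",z)
E
python3 s9.py
```

```text
above t=35.36 seat [ -7.  -34.3 170.8] gap mm -0.1 F [-0.4  0.2  0.4] g 0
0.85 t=35.66 seat [ -6.6 -36.4 147.8] gap mm 0.0 F [-0.3  0.8 -0.5] g 0
0.74 t=35.93 seat [ -6.7 -49.6 135.3] gap mm 0.2 F [-0.   0.6 -1.3] g 0
0.62 t=36.21 seat [ -6.5 -60.9 121.3] gap mm 0.2 F [-0.6 -0.4  0.1] g 0
0.51 t=36.48 seat [ -6.4 -70.6 105.9] gap mm 0.2 F [-0.7 -0.1  0.1] g 0
0.40 t=36.76 seat [ -6.4 -78.6  89.3] gap mm -0.0 F [0.5 0.  0.4] g 0
0.29 t=37.03 seat [ -6.4 -84.9  72. ] gap mm -0.0 F [-0.1 -0.1  0.3] g 0
0.17 t=37.31 seat [ -6.4 -89.1  54. ] gap mm -0.4 F [0.1 0.1 0.1] g 0
0.06 t=37.58 seat [ -6.5 -91.3  35.6] gap mm -0.2 F [ 0.5 -0.2 -0.5] g 0
True
down t=37.95 seat [ -4.9 -92.2  25.4] gap mm 0.0 F [-3.5  1.4 18.9] g 10
False
 t=38.64 seat [  -7.2 -129.6   88.9] gap mm -0.2 F [ 0.3  0.8 -0.2] g 0
```

View pics/k.png

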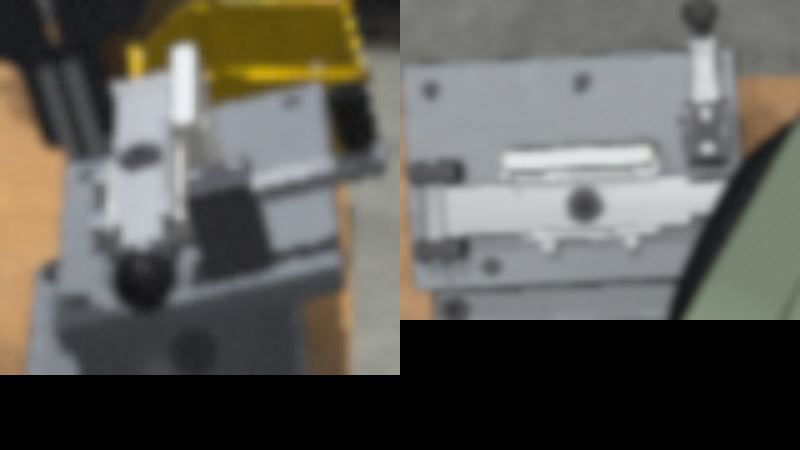

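The strap is fully down: the knob top reads z = 25.4 mm, as the geometry requires, and the bracket hasn't moved. Next I push the lock bar home from its uphill side.

```bash
cat > s10.py <<'E'
from m import *
r=tool(M,0)[0]
movep(W([112,-60,110]),r); move_l(W([112,-60,40]),.2,until_force=10); st("behind")
print(move_l(W([70,-60,40]),.06,until_force=10)); st("pushed")
if seat()[0]>79: print(move_l(W([70,-60,41]),.06,until_force=14)); st("again")
move_l(W([100,-60,42]),.2); move_l(W([100,-60,130]),.3)
p=W([-60,-60,200]); movep([.38,.25,.33],get_state()["eef_rot"]); st("away")
import cv2
g=grab_frame("side")["img"][:,:,::-1]; h=grab_frame("top")["img"][:,:,::-1]
z=np.zeros((450,800,3),"uint8"); a=cv2.resize(g[185:260,310:390],None,fx=5,fy=5); b=cv2.resize(h[195:275,225:325],None,fx=4,fy=4)
z[:a.shape[0],:400]=a; z[:320,400:]=b; cv2.imwrite("pics/l.png",z)
E
python3 s10.py
```

```text
behind t=39.75 seat [110.7 -60.4  39.8] gap mm -0.5 F [-0.  -0.3 -0.3] g 0
True
pushed t=40.36 seat [ 77.3 -60.2  41.2] gap mm 0.0 F [ 3.7  0.2 -0.6] g 2
away t=42.38 seat [-36.4 234.3 259.1] gap mm 0.3 F [-0.5  0.2  0.5] g 0
```

View pics/l.png

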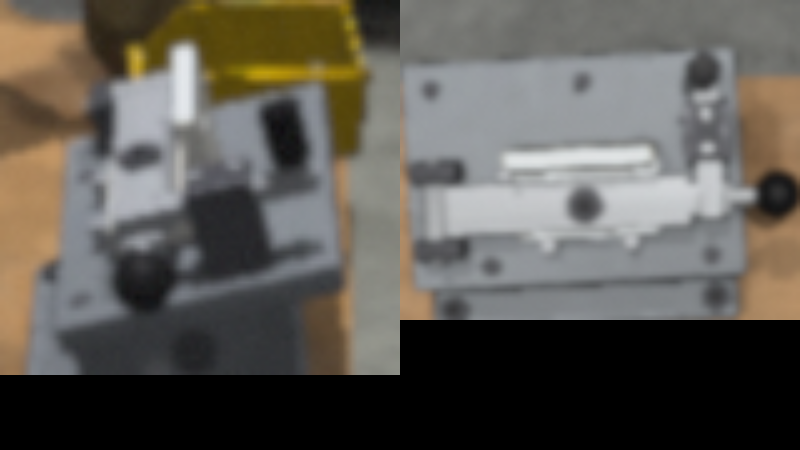

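```bash
cat > s11.py <<'E'
from m import *
import cv2
for c,rs in dict(top=[("bar",288,200,24,36),("knob",308,232,22,22),("table ref",225,205,50,25)],side=[("bar knob",360,200,20,24),("strapknob",328,230,24,24)]).items():
    h=grab_frame(c)["img"][:,:,::-1]; cv2.imwrite(f"pics/z_{c}.png",h); a=cv2.imread(f"pics/a_{c}.png")
    for n,x,y,w,g in rs:
        k=8; t=cv2.resize(a[y:y+g,x:x+w],None,fx=k,fy=k,interpolation=2); b=cv2.resize(h[y-6:y+g+6,x-6:x+w+6],None,fx=k,fy=k,interpolation=2)
        m=cv2.matchTemplate(b,t,cv2.TM_CCOEFF_NORMED); _,v,_,l=cv2.minMaxLoc(m); print(c,n,round(v,3),(np.array(l)/k-6).round(2))
E
python3 s11.py
```

```text
top bar 0.925 [0.12 0.5 ]
top knob 1.0 [0. 0.]
top table ref 0.998 [0. 0.]
side bar knob 0.933 [-1.12  0.12]
side strapknob 0.972 [0.   0.12]
```

```bash
python3 -c "
from cell import *
print(sign_off(), get_state()['clock'])"
```

```text
the job is handed in; nothing more can be done
the job is handed in; nothing more can be done
```

The bracket is seated against the lower and side pins, the strap is fully down and the lock bar is fully over its end. I handed the job in after about 43 s, with the arm clear and the other parts not touched.

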